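# Fetch the reference cell from its case for the solar simulator

### The arm

A 6-joint arm with a two-finger parallel gripper is mounted at the origin on the work surface. World frame = base frame: x ahead of the robot, y to its left, z up, the work surface at z = 0. Lengths are in m, angles in rad, forces in N, time in s.
With the tool pointing down it reaches from about 0.275 to 0.825 m from the base axis. Payload 4.9 kg.
Tool frame: the origin (TCP) lies between the finger pads; the fingertips stand 11 mm ahead of it and the grasp point (between the pads) lies 8 mm behind it (env.tip_extent is the distance from the TCP to the fingertips, in m); z points along the fingers, y is the line along which they close (so a half turn about z gives the same grasp; the last joint's range is limited). The gripper opens to 85 mm and grips with 20 to 120 N. Pads are 22 mm wide; open, the fingers measure 114 mm over their backs; the gripper's body (76 mm by 85 mm) begins 54 mm behind the grasp point. The pads swing forward as they close: fully open they stand 13 mm farther back than shut.
Start: joints at [-1.242, 0.326, -0.193, 1.052, 0, 1.437], TCP at [0.246, -0.492, 0.242] pointing down, gripper open.
Joint ranges: [-2.65, 2.65], [-0.97, 1.79], [-1.3, 1.35], [-1.93, 2.1], [-1.47, 1.37], [-3.14, 3.14]. Speed limits (rad/s): [2.57, 2.57, 3.14, 3.14, 3.14, 3.14].

### API

Orientations are given as a unit quaternion [x, y, z, w].
In Python, from station import env gives the robot as it stands.
- The arm moves only by the tool jog_arm, never from a script. Its arguments are lists of equal length, an entry for each row: "linear": the shift along the world's x, y, z in units of 50 mm (1.0 is 50 mm), a list of three; "twist": the turn, a rotation vector about the world's x, y, z in degrees, a list of three. A call has 1 to 5 rows; each row shifts and turns the commanded pose from where the row before left it; what a row does not reach is not made up. A row lasts 1/8 s, in which the tool goes at most 62.5 mm and 10.7 degrees, less where a joint would pass 70% of its speed; a pose out of reach is approached as far as the arm can. A call is refused whole if a number of a shift passes 1 or a number of a turn 10.7, either way. A call with a gripper value outside its range is refused whole. "fingers" is the closure in counts, from 0 (fully open) to 255 (shut), set as the call begins (left out, the last holds). The fingers move at their own pace and stop on an object; the grip force is fixed at half the most. Time passes only in rows, so rows that do not move let the fingers close. It gives the time, the measured TCP pose, the force, the opening and the grip force at its end, in the units of the state.
- env.sense(): the state, without advancing time (a new reading comes with each control period).
- env.capture(name): name is "scene" or "top"; returns (picture, depth): 400x640x3 uint8, red, green, blue; 400x640 float32, m along the optical axis (not along the pixel's ray), 0 where there is no reading.
- env.get_calibration(name): a dict with "camera_matrix" (3x3 intrinsics, pixels), "dist_coeffs" ([k1, k2, p1, p2, k3] as OpenCV has them; the pictures are not rectified), "camera_from_world" (4x4, takes a point from world to camera coordinates). Camera axes: x right, y down, z forward; pixel columns grow to the right and rows downward; lengths in m; the calibration is good to about 2 mm. A picture is of the moment at which its call begins. get_calibration takes no time and is no camera call.
- env.close_job(): hands the job in; it is judged then, once.
Trained networks look in the newest picture that a camera, given by its name, has taken for a name from the list of things; names that differ only in an ending like _2 or _b are one class to them, and where a whole thing is asked for, a point or a joint stands for the part that bears it (a point fixed in the world has none). Each returns a list of dicts, best first, with "confidence" (0 to 1); they miss things now and then, are a little off and sometimes report something else, mostly with a low value. They report only what shows in the picture. A call takes as long as a camera call.
- env.recognise(camera, thing): "extent" ([left, top, right, bottom] in pixels, round what is visible of it).
- env.regions_of(camera, thing): "mask" (400x640 bool, what is visible of it) and "extent" ([left, top, right, bottom] in pixels, round what is visible of it).
The state is a dict: "time_s": time; "q": joint angles; "joint_vel": joint speeds; "effort": joint torques, N m; "eef_pos": TCP position; "tcp_rot": TCP orientation; "force": force on the tool from outside, world axes, zero at the start; "wrist_torque": the same for the moment, N m; "width": finger opening in m; "grip_force": force on a finger pad.
Only numpy, scipy, OpenCV 4.12 (cv2) and the standard library are available. Lean on these libraries where they do the work, as an engineer would, in place of code of your own. Each camera call takes 0.05 s, during which the arm holds its last target. There are 200 camera calls.

### The job

Swing the lid of the black instrument case back past its balance point so that it stays open by itself. Then lift out the square finned reference cell and set it down gently, window up, in the middle of the black pad on the lab jack's plate; leave the round sensor in its place in the case.

Things in the scene. Friction and masses are not known exactly. Their poses are not given: they have to be found in the camera images.
- lid (a joint): Lid angle of the fixed black case, rad: 0 shut (start), 1.9 open at its stop. Case 140 mm front to back, 200 mm along the hinge, walls 6 mm, rim 55 mm and foam floor 14 mm above the desk, a 14 mm high foam rib front to back across the middle. Lid 20 mm thick, 0.25 kg, hinged along the back rim, no catch: let go below about 1.3 rad it falls shut, beyond 1.4 it falls open and stays.
- lid_handle (a point): Centre of the steel T-handle on the lid near its front edge: bar 36 mm long, 16 mm thick, parallel to the hinge, axis 35 mm above the lid, 110 mm above the desk when shut. Its frame turns with the lid: y along the bar, x towards the hinge, z out of the lid's top (up when shut). Hinge axis at x +115, z -55 mm here; opening, the handle rises, then goes back. Case centre: 45 mm to +x.
- cell_mid (a point): Centre (half-way up) of the reference cell: square aluminium housing with level fins, dark window on top, 44 x 44 x 46 mm high, 0.18 kg, loose. It stands upright on the foam in the left or right half of the case, sides nearly parallel to the case's; z up, x and y square to its sides. Its top is 60 mm above the desk; 35 mm is free in front of it and behind it.
- sensor_mid (a point): Centre (half-way up) of the bystander, a round aluminium power sensor, 42 mm in diameter and 36 mm high, loose, standing in the other half of the case, 96 mm from the cell along the hinge direction.
- stage_top (a point): Centre of the top face of the lab jack's plywood plate, which is fixed: 130 x 130 mm, its top 60 mm above the desk, with a flat black square pad 70 x 70 mm in its middle. z up.

How it is judged:
By the outcome, as a careful person would: the job done as asked, in the order asked, and still so for the second after the job is handed in, with the robot touching nothing.
It also fails if it takes over 51 s, if anything falls off the work surface, if the arm or the gripper's body presses on something with over 40 N, if the wrist force passes 120 N, or if a joint passes its speed limit or range.

## Working session

There is one attempt and no reset: what is moved stays moved. The work goes in short steps, Python scripts to look and compute and a tool call to move; the robot and the scene stay as the last step left them, time stands still between calls to the robot, and variables do not carry over. Pictures are saved under pics/ and viewed, at most 10 in all, crops included, and the job is handed in when it is done.

Besides the shell and the picture viewer there is one more tool, called as name(argument=value, ...) on one line, values as JSON. jog_arm: Moves the arm, as the interface text tells. Its arguments: {"type":"object","properties":{"linear":{"type":"array","items":{"type":"array","items":{"type":"number"}}},"twist":{"type":"array","items":{"type":"array","items":{"type":"number"}}},"fingers":{"type":"number"}},"required":["linear","twist"]}

```bash
mkdir -p pics; ls
cat > h.py <<'E'
import numpy as np, cv2
from station import env
def cloud(cam,depth,mask=None):
    c=env.get_calibration(cam);K=np.array(c["camera_matrix"]);D=np.array(c["dist_coeffs"]);T=np.linalg.inv(np.array(c["camera_from_world"]))
    m=depth>0
    if mask is not None: m&=mask
    v,u=np.nonzero(m);z=depth[v,u]
    n=cv2.undistortPoints(np.stack([u,v],1).astype(np.float64)[:,None],K,D)[:,0]
    P=np.c_[n*z[:,None],z]
    return P@T[:3,:3].T+T[:3,3],u,v
def save(name,img): cv2.imwrite("pics/"+name,img[:,:,::-1])
E
python3 - <<'E'
from h import *
ims=[]
for cam in ("scene","top"):
    im,d=env.capture(cam); ims.append(im)
    print(cam,np.linalg.inv(env.get_calibration(cam)["camera_from_world"])[:3,3].round(3))
    for t in ("lid","lid_handle","stage_top","cell_mid"):
        try:
            for r in env.regions_of(cam,t)[:2]:
                P,_,_=cloud(cam,d,r["mask"])
                print(t,round(r["confidence"],2),r["extent"],np.median(P,0).round(3),P.min(0).round(3),P.max(0).round(3))
        except Exception as e: print(t,e)
    np.save(cam+"0.npy",d)
    save(cam+"0.png",im)
E
```

```text
pics
scene [0.992 0.292 0.776]
lid 0.65 [345.6, 199.1, 468.5, 301.5] [0.507 0.177 0.075] [ 0.351  0.035 -0.004] [0.582 0.279 0.12 ]
lid_handle 0.66 [341.8, 200.4, 469.3, 297.6] [0.507 0.177 0.075] [ 0.348  0.048 -0.004] [0.582 0.278 0.12 ]
stage_top 0.73 [228.0, 155.5, 298.7, 215.5] [ 0.521 -0.171  0.059] [ 0.399 -0.304 -0.004] [ 0.588 -0.095  0.063]
top [ 0.459 -0.018  0.985]
lid 0.65 [185.0, 171.2, 291.4, 254.3] [0.495 0.167 0.074] [ 0.413  0.061 -0.002] [0.578 0.278 0.12 ]
lid_handle 0.61 [183.5, 168.0, 292.3, 252.0] [0.495 0.166 0.074] [ 0.414  0.061 -0.003] [0.578 0.278 0.12 ]
stage_top 0.78 [370.9, 167.1, 450.3, 250.9] [ 0.502 -0.178  0.059] [ 0.421 -0.258 -0.002] [ 0.584 -0.098  0.064]
```

View pics/top0.png

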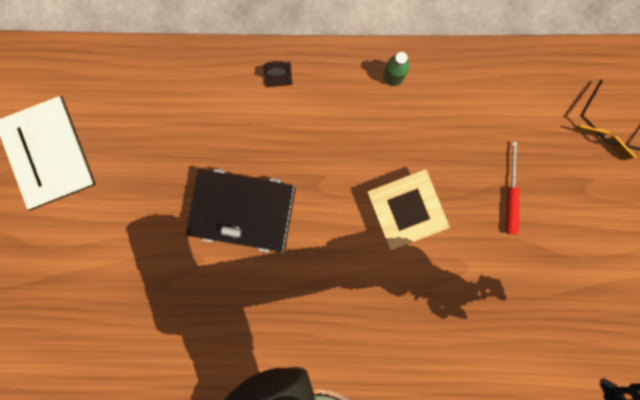

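View pics/scene0.png

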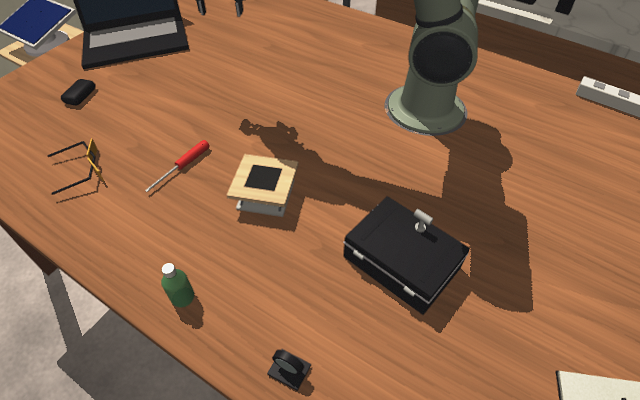

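Run:
```python
from h import *
for cam in ("top","scene"):
    P,u,v=cloud(cam,np.load(cam+"0.npy"))
    def rect(sel,n):
        Q=P[sel]
        r=cv2.minAreaRect((Q[:,:2]*1000).astype(np.float32)); print(cam,n,len(Q),r,Q.mean(0).round(4))
    left=(P[:,1]>0.0)&(P[:,1]<.35)&(P[:,0]>.38)&(P[:,0]<.65)
    rect(left&(P[:,2]>.066)&(P[:,2]<.082),"lid")
    rect(left&(P[:,2]>.100)&(P[:,2]<.125),"handle")
    rect((P[:,1]<-.05)&(P[:,1]>-.3)&(P[:,0]>.38)&(P[:,0]<.65)&(P[:,2]>.05)&(P[:,2]<.068),"plate")
print(env.sense()["tcp_rot"])
```

```text
top lid 6417 ((495.9466552734375, 170.44314575195312), (201.75247192382812, 139.9706268310547), 81.21744537353516) [0.4966 0.1686 0.0742]
top handle 154 ((451.6639404296875, 175.9454345703125), (35.420013427734375, 15.479384422302246), 81.0152587890625) [0.4517 0.1751 0.1147]
top plate 3955 ((503.14703369140625, -178.44480895996094), (129.99676513671875, 130.7198028564453), 21.986330032348633) [ 0.5028 -0.1779  0.0586]
scene lid 6235 ((497.1539306640625, 169.2541046142578), (201.08377075195312, 142.55653381347656), 81.83462524414062) [0.5041 0.1741 0.0749]
scene handle 161 ((454.0965576171875, 176.74435424804688), (37.08391571044922, 17.3671817779541), 86.44879150390625) [0.4559 0.1769 0.1138]
scene plate 2629 ((504.5289611816406, -177.9878692626953), (134.57421875, 129.5838623046875), 21.32888412475586) [ 0.5099 -0.1744  0.0589]
[ 9.73339237e-01  2.29370288e-01 -2.22081666e-05 -2.28260999e-05]
```

The top view shows the shut case at about (240, 210) px, its handle at (231, 232) and the jack plate with its pad at (408, 209). Both cameras agree with the given sizes: handle at about (0.4525, 0.1765), case yaw −8.8°, plate centre (0.503, −0.178). I'll pinch the bar by its ends, so that it can turn between the pads as the lid swings.

jog_arm(linear=[[0.295,0.955,0],[0.295,0.955,0],[0.295,0.955,0],[0.295,0.955,0],[0.295,0.955,0]], twist=[[0,0,10.3],[0,0,10.3],[0,0,10.3],[0,0,10.3],[0,0,10.3]], fingers=0)

```text
time_s: 1.12
eef_pos: [0.3196, -0.252, 0.2425]
tcp_rot: [0.775, 0.632, 0.0, 0.0]
force: [1.6, -0.5, 0.3]
width: 0.0853
grip_force: 0.0
```

jog_arm(linear=[[0.295,0.955,0],[0.295,0.955,0],[0.295,0.955,0],[0.295,0.955,0],[0.295,0.955,0]], twist=[[0,0,10.3],[0,0,10.3],[0,0,10.3],[0,0,10.3],[0,0,10.3]])

```text
time_s: 1.75
eef_pos: [0.3935, -0.0131, 0.2426]
tcp_rot: [0.424, 0.906, 0.0, 0.001]
force: [0.5, -0.6, 0.5]
width: 0.0854
grip_force: 0.0
```

jog_arm(linear=[[0.295,0.955,0],[0.295,0.955,0],[0.295,0.955,0],[0.295,0.955,0],[0,0,0]], twist=[[0,0,10.3],[0,0,10.3],[0,0,10.3],[0,0,10.3],[0,0,0]])

```text
time_s: 2.38
eef_pos: [0.4527, 0.179, 0.2422]
tcp_rot: [0.079, 0.997, 0.0, 0.0]
force: [-0.3, 0.1, -0.1]
width: 0.0855
grip_force: 0.0
```

jog_arm(linear=[[0,-0.05,-0.8],[0,0,-0.8],[0,0,-0.8],[0,0,-0.4],[0,0,0]], twist=[[0,0,0],[0,0,0],[0,0,0],[0,0,0],[0,0,0]])

```text
time_s: 3.0
eef_pos: [0.4504, 0.1726, 0.1011]
tcp_rot: [0.082, 0.997, -0.001, -0.002]
force: [0.1, -0.7, 0.7]
width: 0.0854
grip_force: 0.0
```

jog_arm(linear=[[0,0,0],[0,0,0],[0,0,0],[0,0,0],[0,0,0]], twist=[[0,0,0],[0,0,0],[0,0,0],[0,0,0],[0,0,0]], fingers=255)

```text
time_s: 3.62
eef_pos: [0.4533, 0.1765, 0.1041]
tcp_rot: [0.08, 0.997, 0.003, 0.001]
force: [-1.3, 6.4, 6.4]
width: 0.0347
grip_force: 59.5
```

jog_arm(linear=[[0,0,0],[0,0,0],[0,0,0]], twist=[[0,0,0],[0,0,0],[0,0,0]])

```text
time_s: 4.0
eef_pos: [0.4534, 0.1765, 0.1041]
tcp_rot: [0.08, 0.997, 0.003, 0.001]
force: [-1.1, 6.2, 6.1]
width: 0.035
grip_force: 59.5
```

```bash
python3 -c "
import numpy as np
th=np.radians(np.arange(0,101,5));a=np.pi-np.arctan2(55,115)-th
x=127.48*np.cos(a);z=127.48*np.sin(a)
for i,(dx,dz) in enumerate(zip(np.diff(x)/50,np.diff(z)/50)):print(5*i+5,(dx*.988).round(3),(-dx*.153).round(3),dz.round(3))"
```

```text
5 0.103 -0.016 0.196
10 0.12 -0.019 0.186
15 0.135 -0.021 0.175
20 0.15 -0.023 0.163
25 0.163 -0.025 0.149
30 0.176 -0.027 0.134
35 0.186 -0.029 0.118
40 0.196 -0.03 0.101
45 0.204 -0.032 0.083
50 0.21 -0.033 0.065
55 0.215 -0.033 0.046
60 0.218 -0.034 0.027
65 0.22 -0.034 0.008
70 0.219 -0.034 -0.012
75 0.218 -0.034 -0.031
80 0.214 -0.033 -0.05
85 0.209 -0.032 -0.069
90 0.202 -0.031 -0.087
95 0.194 -0.03 -0.105
100 0.184 -0.029 -0.121
```

jog_arm(linear=[[0.103,-0.016,0.196],[0.12,-0.019,0.186],[0.135,-0.021,0.175],[0.15,-0.023,0.163],[0.163,-0.025,0.149]], twist=[[0,0,0],[0,0,0],[0,0,0],[0,0,0],[0,0,0]])

```text
time_s: 4.62
eef_pos: [0.4856, 0.1716, 0.1458]
tcp_rot: [0.08, 0.997, 0.003, -0.001]
force: [3.4, 9.7, -9.3]
width: 0.0345
grip_force: 60.5
```

jog_arm(linear=[[0.176,-0.027,0.134],[0.186,-0.029,0.118],[0.196,-0.03,0.101],[0.204,-0.032,0.083],[0.21,-0.033,0.065]], twist=[[0,0,0],[0,0,0],[0,0,0],[0,0,0],[0,0,0]])

```text
time_s: 5.25
eef_pos: [0.5328, 0.1644, 0.1706]
tcp_rot: [0.08, 0.997, 0.004, -0.002]
force: [-1.9, 9.9, -4.3]
width: 0.0344
grip_force: 60.2
```

jog_arm(linear=[[0.215,-0.033,0.046],[0.218,-0.034,0.027],[0.22,-0.034,0.008],[0.219,-0.034,-0.012],[0.218,-0.034,-0.031]], twist=[[0,0,0],[0,0,0],[0,0,0],[0,0,0],[0,0,0]])

```text
time_s: 5.88
eef_pos: [0.5883, 0.1559, 0.1735]
tcp_rot: [0.08, 0.997, 0.003, -0.001]
force: [-1.1, 8.4, -0.9]
width: 0.0342
grip_force: 59.8
```

jog_arm(linear=[[0.214,-0.033,-0.05],[0.209,-0.032,-0.069],[0.202,-0.031,-0.087],[0.194,-0.03,-0.105],[0.184,-0.029,-0.121]], twist=[[0,0,0],[0,0,0],[0,0,0],[0,0,0],[0,0,0]])

```text
time_s: 6.5
eef_pos: [0.6404, 0.1481, 0.153]
tcp_rot: [0.08, 0.997, 0.003, 0.002]
force: [1.0, 7.4, 3.8]
width: 0.0342
grip_force: 59.6
```

Run:
```python
from h import *
im,d=env.capture("scene"); save("s1.png",im[100:350,220:600])
s=env.sense();print(s["width"],s["force"])
```

```text
0.033813805186738294 [3.46517586 7.85147581 5.35086725]
```

View pics/s1.png

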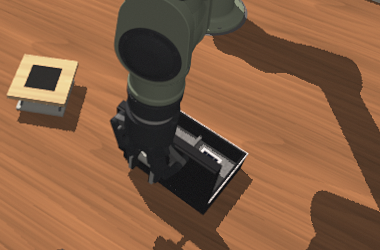

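The scene crop shows the lid swung back at about (175, 170) with the gripper still on the handle; it's at roughly 100°. I'll release it, rise and clear the view.

jog_arm(linear=[[0,0,0],[0,0,0],[0,0,0],[0,0,0],[0,0,0]], twist=[[0,0,0],[0,0,0],[0,0,0],[0,0,0],[0,0,0]], fingers=0)

```text
time_s: 7.18
eef_pos: [0.6389, 0.1447, 0.1511]
tcp_rot: [0.081, 0.997, -0.0, 0.0]
force: [0.1, 0.1, -0.4]
width: 0.0855
grip_force: 0.3
```

jog_arm(linear=[[0,0,0.6],[0,0,0.9],[0,0,0.9],[-0.3,-0.8,0.2],[-0.3,-0.9,0]], twist=[[0,0,0],[0,0,0],[0,0,0],[0,0,10],[0,0,10]])

```text
time_s: 7.8
eef_pos: [0.6091, 0.0595, 0.2826]
tcp_rot: [-0.097, 0.995, -0.0, 0.001]
force: [1.0, 0.0, 0.1]
width: 0.0853
grip_force: 0.0
```

jog_arm(linear=[[-0.8,-0.9,0],[-0.8,-0.9,0],[-0.8,-0.9,0],[-0.8,-0.9,0],[0,0,0]], twist=[[0,0,10],[0,0,10],[0,0,10],[0,0,10],[0,0,0]])

```text
time_s: 8.43
eef_pos: [0.4498, -0.119, 0.2814]
tcp_rot: [-0.42, 0.908, -0.0, -0.0]
force: [0.9, 1.0, -1.0]
width: 0.0857
grip_force: 0.0
```

Run:
```python
from h import *
for cam in ("top","scene"):
    im,d=env.capture(cam); np.save(cam+"2.npy",d)
    for t in ("cell_mid","sensor_mid","lid"):
        for r in env.regions_of(cam,t)[:2]:
            P,_,_=cloud(cam,d,r["mask"]); 
            print(cam,t,round(r["confidence"],2),np.round(r["extent"]),np.median(P,0).round(3),P.max(0).round(3))
            if t!="lid":
                Q=P[P[:,2]>np.percentile(P[:,2],95)-.006]; print("   top",len(Q),cv2.minAreaRect((Q[:,:2]*1000).astype(np.float32)),Q.mean(0).round(4))
    im=im[100:350,100:500] if cam=="top" else im[100:350,220:600]
    save(cam+"2.png",cv2.resize(im,None,fx=2,fy=2))
s=env.sense();print(s["time_s"],s["eef_pos"],s["tcp_rot"],s["q"])
```

```text
top cell_mid 0.59 [205. 194. 232. 221.] [0.503 0.213 0.058] [0.527 0.24  0.063]
   top 411 ((503.61431884765625, 217.3916473388672), (43.371543884277344, 43.42466735839844), 79.57820129394531) [0.5036 0.2165 0.0586]
top cell_mid 0.56 [180. 121. 297. 187.] [0.601 0.155 0.122] [0.681 0.316 0.189]
   top 1128 ((618.3273315429688, 151.5226287841797), (201.09420776367188, 21.448070526123047), 81.2238540649414) [0.6172 0.1519 0.1838]
top sensor_mid 0.66 [254. 205. 277. 223.] [0.489 0.121 0.047] [0.513 0.15  0.053]
   top 210 ((491.73919677734375, 123.31687927246094), (33.37245559692383, 36.67656326293945), 67.16490936279297) [0.4901 0.1235 0.0487]
top lid 0.81 [184. 120. 294. 187.] [0.602 0.154 0.123] [0.696 0.256 0.189]
scene cell_mid 0.74 [407. 249. 441. 280.] [0.511 0.22  0.059] [0.53  0.244 0.063]
   top 455 ((503.9910583496094, 218.7606658935547), (44.29454040527344, 47.03494644165039), 80.76605987548828) [0.5059 0.2187 0.0596]
scene sensor_mid 0.91 [371. 232. 396. 253.] [0.498 0.127 0.047] [0.512 0.144 0.053]
   top 194 ((491.3346862792969, 124.06643676757812), (34.690242767333984, 34.83769226074219), 80.57693481445312) [0.4925 0.124  0.0489]
scene lid 0.68 [324. 217. 430. 310.] [0.618 0.159 0.166] [0.664 0.258 0.19 ]
8.825 [ 0.45274775 -0.11602498  0.28096506] [-4.22676406e-01  9.06280659e-01  1.24046717e-04 -8.84553002e-05] [-4.09022503e-01  1.47537680e-01 -3.26484273e-01  1.09707738e+00
  3.22164063e-05 -1.28181546e+00]
```

View pics/top2.png

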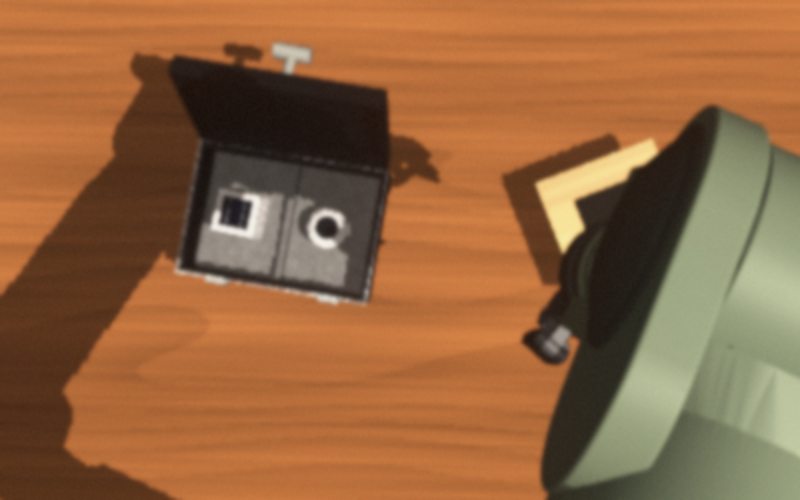

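The top crop shows the lid standing open at the back, with the cell in the left half at (237, 213) and the sensor in the right half at (326, 228). The two measure 95 mm apart against the given 96. The cell is at (0.504, 0.218), yaw about −10°. I'll grasp it front-to-back.

jog_arm(linear=[[0.128,0.835,0],[0.128,0.835,0],[0.128,0.835,0],[0.128,0.835,0],[0.128,0.835,0]], twist=[[0,0,3.8],[0,0,3.8],[0,0,3.8],[0,0,3.8],[0,0,3.8]], fingers=55)

```text
time_s: 9.45
eef_pos: [0.4845, 0.0941, 0.2811]
tcp_rot: [-0.567, 0.824, -0.0, 0.0]
force: [0.3, -0.0, 0.3]
width: 0.067
grip_force: 0.0
```

jog_arm(linear=[[0.128,0.835,0],[0.128,0.835,0],[0.128,0.835,0],[0,0,0],[0,0,0]], twist=[[0,0,3.8],[0,0,3.8],[0,0,3.8],[0,0,0],[0,0,0]])

```text
time_s: 10.07
eef_pos: [0.5031, 0.2175, 0.2807]
tcp_rot: [-0.645, 0.764, 0.0, -0.001]
force: [-0.3, -0.9, 0.0]
width: 0.0668
grip_force: 0.0
```

Run:
```python
from h import *
from scipy.spatial.transform import Rotation as R
s=env.sense();p=s["eef_pos"];y=R.from_quat(s["tcp_rot"]).as_matrix()[:,1]
print(p,s["width"],np.degrees(np.arctan2(y[1],y[0])),(np.array([.5037,.218,.034])-p)/.05)
```

```text
[0.50306201 0.21745734 0.28073136] 0.06684944434277344 170.3581220682838 [ 0.01275979  0.01085318 -4.93462715]
```

jog_arm(linear=[[0,0,-0.9],[0,0,-0.9],[0,0,-0.9],[0,0,-0.7],[0,0,0]], twist=[[0,0,0],[0,0,0],[0,0,0],[0,0,0],[0,0,0]])

```text
time_s: 10.7
eef_pos: [0.5011, 0.2155, 0.1089]
tcp_rot: [-0.644, 0.765, 0.001, -0.003]
force: [-1.0, 1.2, 0.5]
width: 0.067
grip_force: 0.0
```

jog_arm(linear=[[0,0,-0.4],[0,0,-0.4],[0,0,-0.4],[0,0,-0.33],[0,0,0]], twist=[[0,0,0],[0,0,0],[0,0,0],[0,0,0],[0,0,0]])

```text
time_s: 11.32
eef_pos: [0.5033, 0.2168, 0.0346]
tcp_rot: [-0.645, 0.764, 0.0, -0.0]
force: [0.0, -0.7, -0.4]
width: 0.0669
grip_force: 0.0
```

jog_arm(linear=[[0,0,0],[0,0,0],[0,0,0],[0,0,0],[0,0,0]], twist=[[0,0,0],[0,0,0],[0,0,0],[0,0,0],[0,0,0]], fingers=255)

```text
time_s: 11.95
eef_pos: [0.5045, 0.2175, 0.0359]
tcp_rot: [-0.645, 0.764, -0.001, 0.001]
force: [0.3, -0.1, 6.2]
width: 0.0431
grip_force: 62.0
```

jog_arm(linear=[[0,0,0.4],[0,0,0.7],[0,0,0.8],[0,0,0.8],[0,0,0.3]], twist=[[0,0,0],[0,0,0],[0,0,0],[0,0,0],[0,0,0]])

```text
time_s: 12.58
eef_pos: [0.5045, 0.2175, 0.1868]
tcp_rot: [-0.645, 0.764, -0.001, 0.002]
force: [0.4, -0.1, -3.0]
width: 0.0432
grip_force: 61.6
```

jog_arm(linear=[[0,-0.4,0],[0,-0.7,0],[0,-0.9,0],[0,-0.9,0],[0,-0.9,0]], twist=[[0,0,2],[0,0,3],[0,0,3],[0,0,3.5],[0,0,3.5]])

```text
time_s: 13.2
eef_pos: [0.5024, 0.026, 0.1833]
tcp_rot: [0.74, -0.673, -0.001, 0.001]
force: [1.2, -0.3, -1.4]
width: 0.0438
grip_force: 61.6
```

jog_arm(linear=[[0,-0.9,0],[0,-0.9,0],[0,-0.9,0],[0,-0.9,0],[0,-0.5,0]], twist=[[0,0,3.5],[0,0,3.5],[0,0,3.5],[0,0,3.5],[0,0,2.7]])

```text
time_s: 13.82
eef_pos: [0.5026, -0.1797, 0.1832]
tcp_rot: [0.829, -0.559, -0.001, 0.0]
force: [-0.0, -0.0, -2.2]
width: 0.0432
grip_force: 61.6
```

jog_arm(linear=[[0,0,0],[0,0,0],[0,0,0]], twist=[[0,0,0],[0,0,0],[0,0,0]])

```text
time_s: 14.2
eef_pos: [0.5031, -0.1766, 0.1842]
tcp_rot: [0.829, -0.559, -0.001, -0.0]
force: [-0.0, 0.1, -2.1]
width: 0.0432
grip_force: 61.5
```

Run:
```python
from h import *
from scipy.spatial.transform import Rotation as R
im,d=env.capture("scene"); save("s3.png",cv2.resize(im[60:310,180:560],None,fx=2,fy=2))
r=env.regions_of("scene","cell_mid")
for r in r[:2]:
    P,_,_=cloud("scene",d,r["mask"]);print(r["confidence"],r["extent"],np.median(P,0),P.min(0),P.max(0))
s=env.sense();p=s["eef_pos"];y=R.from_quat(s["tcp_rot"]).as_matrix()[:,1]
print(p,s["width"],s["grip_force"],np.degrees(np.arctan2(y[1],y[0])),(np.array([.5037,-.178,.0819])-p)/.05)
```

```text
0.73 [245.5, 121.9, 271.8, 153.1] [ 0.50524992 -0.15937786  0.1880509 ] [ 0.30434258 -0.33730026 -0.003353  ] [ 0.53753886 -0.14590122  0.2199137 ]
[ 0.50342644 -0.17680938  0.18456078] 0.042968882074744336 61.52566909790039 -157.9107579595462 [ 0.00547128 -0.02381243 -2.05321569]
```

View pics/s3.png

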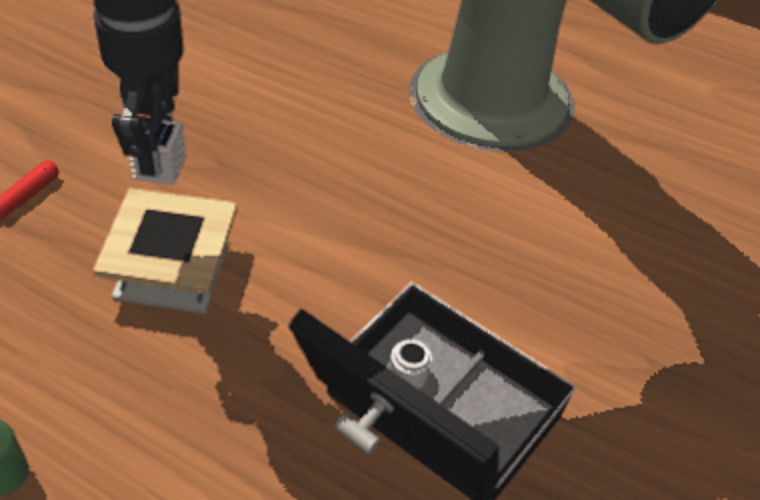

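The crop shows the cell held upright at (155, 150) above the plate, the lid open and the sensor in place at (411, 355). Next I lower it, slowly at the end.

jog_arm(linear=[[0,-0.02,-0.5],[0,0,-0.6],[0,0,-0.5],[0,0,-0.3],[0,0,0]], twist=[[0,0,0],[0,0,0],[0,0,0],[0,0,0],[0,0,0]])

```text
time_s: 14.92
eef_pos: [0.5028, -0.1782, 0.0889]
tcp_rot: [0.829, -0.559, -0.001, 0.0]
force: [-0.1, -0.7, -1.9]
width: 0.0432
grip_force: 61.5
```

jog_arm(linear=[[0,0,-0.04],[0,0,-0.03],[0,0,-0.03],[0,0,0],[0,0,0]], twist=[[0,0,0],[0,0,0],[0,0,0],[0,0,0],[0,0,0]])

```text
time_s: 15.55
eef_pos: [0.5035, -0.1788, 0.0847]
tcp_rot: [0.829, -0.559, 0.0, -0.0]
force: [0.6, -0.6, -3.1]
width: 0.0435
grip_force: 61.5
```

jog_arm(linear=[[0,0,-0.02],[0,0,-0.01],[0,0,0],[0,0,0]], twist=[[0,0,0],[0,0,0],[0,0,0],[0,0,0]])

```text
time_s: 16.05
eef_pos: [0.5034, -0.1788, 0.0831]
tcp_rot: [0.829, -0.559, -0.0, 0.0]
force: [0.5, -0.4, -3.2]
width: 0.0434
grip_force: 61.5
```

jog_arm(linear=[[0,0,-0.02],[0,0,0],[0,0,0]], twist=[[0,0,0],[0,0,0],[0,0,0]])

```text
time_s: 16.42
eef_pos: [0.5034, -0.1788, 0.0821]
tcp_rot: [0.829, -0.559, -0.0, -0.0]
force: [-0.4, -0.1, -2.8]
width: 0.0437
grip_force: 61.5
```

jog_arm(linear=[[0,0,-0.02],[0,0,0],[0,0,0]], twist=[[0,0,0],[0,0,0],[0,0,0]])

```text
time_s: 16.8
eef_pos: [0.5035, -0.1789, 0.0819]
tcp_rot: [0.829, -0.559, 0.0, -0.0]
force: [-1.8, 1.0, 5.5]
width: 0.0434
grip_force: 62.2
```

It has touched down: the vertical force went from −2.8 to +5.5 N. Releasing.

jog_arm(linear=[[0,0,0],[0,0,0],[0,0,0],[0,0,0],[0,0,0]], twist=[[0,0,0],[0,0,0],[0,0,0],[0,0,0],[0,0,0]], fingers=0)

```text
time_s: 17.42
eef_pos: [0.5034, -0.1788, 0.0811]
tcp_rot: [0.829, -0.559, -0.0, 0.0]
force: [0.5, 0.2, -0.6]
width: 0.0855
grip_force: 0.0
```

jog_arm(linear=[[0,0,0.3],[0,0,0.7],[0,0,0.9],[0,0,0.9],[0,0,0.6]], twist=[[0,0,0],[0,0,0],[0,0,0],[0,0,0],[0,0,0]])

```text
time_s: 18.05
eef_pos: [0.5041, -0.1791, 0.2547]
tcp_rot: [0.829, -0.559, 0.002, -0.0]
force: [0.3, -0.1, 0.1]
width: 0.0855
grip_force: 0.0
```

jog_arm(linear=[[-0.5,-0.9,0],[-0.5,-0.9,0],[-0.5,-0.9,0],[-0.5,-0.9,0],[-0.5,-0.9,0]], twist=[[0,0,0],[0,0,0],[0,0,0],[0,0,0],[0,0,0]])

```text
time_s: 18.68
eef_pos: [0.3776, -0.4052, 0.2525]
tcp_rot: [0.829, -0.559, 0.001, 0.0]
force: [1.0, -0.6, 0.4]
width: 0.0851
grip_force: 0.0
```

Run:
```python
from h import *
for cam in ("top","scene"):
    im,d=env.capture(cam)
    for t in ("cell_mid","sensor_mid"):
        for r in env.regions_of(cam,t)[:1]:
            P,_,_=cloud(cam,d,r["mask"]); Q=P[P[:,2]>np.percentile(P[:,2],90)-.006]
            print(cam,t,round(r["confidence"],2),len(Q),cv2.minAreaRect((Q[:,:2]*1000).astype(np.float32)),Q[:,2].mean())
    save(cam+"4.png",cv2.resize(im[100:350,150:500],None,fx=2,fy=2))
s=env.sense();print(s["time_s"],s["eef_pos"])
```

```text
top cell_mid 0.66 468 ((501.75341796875, -177.29861450195312), (42.71176528930664, 44.26000213623047), 22.43703842163086) 0.1043534979284333
top sensor_mid 0.62 216 ((488.38507080078125, 124.28880310058594), (35.83537292480469, 38.401039123535156), 1.4645196199417114) 0.04879057652967232
scene cell_mid 0.6 307 ((504.415283203125, -177.1820068359375), (45.07661819458008, 42.16236877441406), 19.93451499938965) 0.10464872409493285
scene sensor_mid 0.87 206 ((543.7676391601562, 130.9461212158203), (139.7726287841797, 35.824771881103516), 6.347492218017578) 0.04959891703561897
18.975 [ 0.37871642 -0.40302718  0.25166023]
```

View pics/top4.png

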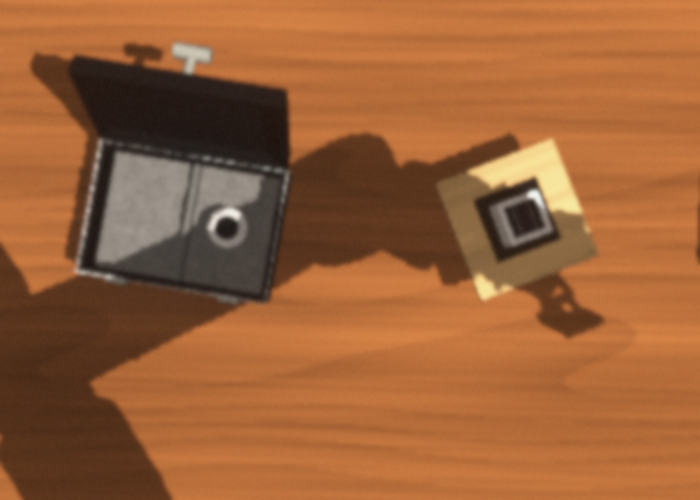

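The top crop shows the cell upright in the middle of the pad at (523, 216), within about 2 mm and square to it. The sensor is in place at (228, 227) and the lid is open. I'm handing it in.

```bash
python3 -c "
from station import env
print(env.close_job())"
```

```text
the job is handed in; nothing more can be done
None
```

The job is handed in, at about 19 s of the 51 s allowed: the lid stays open by itself, the cell stands window up within about 2 mm of the pad's middle, and the sensor is still in its place in the case.

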